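# Shut the terminal box and lock its cover screws

## Robot

A 6-joint arm with a two-finger parallel gripper is mounted at the origin on the work surface. World frame = base frame: x ahead of the robot, y to its left, z up, the work surface at z = 0. Lengths are in m, angles in rad, forces in N, time in s.
With the tool pointing down it reaches from about 0.35 to 0.8 m from the base axis. Payload 7.3 kg.
Tool frame: the origin (TCP) lies between the finger pads; the fingertips stand 25 mm ahead of it and the grasp point (between the pads) lies 6 mm ahead of it (r.tip_extent is the distance from the TCP to the fingertips, in m); z points along the fingers, y is the direction in which the jaws open and shut (so a half turn about z gives the same grasp; the last joint's range is limited). The gripper opens to 85 mm and grips with 20 to 120 N. Pads are 22 mm wide; open, the fingers measure 114 mm over their backs; the gripper's body (76 mm by 85 mm) begins 54 mm behind the grasp point. The pads swing forward as they close: fully open they stand 13 mm farther back than shut.
Start: joints at [1.106, 0.342, 1.524, -0, 1.275, -0.146], TCP at [0.165, 0.499, 0.256] pointing down, gripper open.
Joint ranges: [-2.53, 2.53], [-0.77, 2.02], [0.04, 2.7], [-1, 4.14], [0.28, 2.66], [-3.11, 3.11]. Speed limits (rad/s): [2.57, 2.57, 3.14, 3.14, 3.14, 3.14].

## Interface

Orientations are given as a unit quaternion [x, y, z, w].
In Python, from workcell import r, command_gripper, optics gives the robot as it stands. The module is installed in compiled form; this text tells all that it offers. Calls block until the motion is done:
- r.reach(position, orientation): joint-space move of the TCP to a pose.
- r.move_straight(position, orientation=None, speed=0.15, max_force=None): straight line of the TCP; orientation=None keeps the orientation; speed is the mean speed in m/s. With max_force (N) it stops when the force on the tool has changed by that much, and returns True; else False.
- r.movej(angles): joint-space move.
- command_gripper(opening, force=None): finger opening in m; force is the grip in N (None keeps the last); returns when the fingers have stopped.
- r.hold(seconds).
- r.solve_ik(position, orientation): joint angles nearest the present ones, or None.
- r.read_state(): the state.
- optics.get_image(name): name is "side" or "top"; returns (picture, depth): 420x560x3 uint8, red, green, blue; 420x560 float32, m along the optical axis (not along the pixel's ray), 0 where there is no reading.
- optics.camera_model(name): a dict with "K" (3x3 intrinsics, pixels), "k1" (the pictures are not rectified: a ray, as slopes to the right and down, at radius r is drawn at 1 + k1 r^2 times it, then the intrinsics apply), "R" (3x3) and "t" (3): a world point X has camera coordinates R X + t. Camera axes: x right, y down, z forward; pixel columns grow to the right and rows downward; lengths in m; the calibration is good to about 2 mm. A picture is of the moment at which its call begins. camera_model takes no time and is no camera call.
A pose or a line that the arm cannot do raises r.PlanningError and nothing moves.
- r.finish_job(): hands the job in, once; it reports no verdict.
The state is a dict: "time_s": time; "joint_positions": joint angles; "dq": joint speeds; "tau": joint torques, N m; "eef_pos": TCP position; "eef_rot": TCP orientation; "contact_force": force on the tool from outside, world axes, zero at the start; "torque": the same for the moment, N m; "grip_width": finger opening in m.
Only numpy, scipy, OpenCV 4.12 (cv2) and the standard library are available. Lean on these libraries where they do the work, as an engineer would, in place of code of your own. Each camera call takes 0.05 s, during which the arm holds its last target.

## Task

The cover of the sloping terminal box has been left up: push it fully shut, then use the slotted key from the tool tray to turn both captive cover screws clockwise until they reach their stops. Turn the screws only once the cover is shut and only with the key. Finally stand the key upright, slot end down, in the tool tray again and let go, leaving everything else where it is.

Things in the scene. Friction and masses are not known exactly. Their poses are not given: they have to be found in the camera images.
- stand: Fixed grey sheet-metal terminal box (150 x 210 x 50 mm deep) on a dark steel desk stand; its open top slopes at 30 degrees, low edge towards -x of this frame (the robot's side), high edge at +x. Origin: centre of the stand's underside on the table; z up, y along the box's width. Highest point of the box, at the hinge, about 150 mm over the table.
- cover (a joint): Hinge of the aluminium cover (154 x 214 x 4 mm), along the high edge of the box. 0 = shut flat on the box, grows to 1.4 rad as the low edge swings up; it starts well open. The hinge is stiff (0.4 N m, about 4 N at the low edge), so the cover stays where it is left. It carries both screws.
- cover_hinge (a point): Point on the hinge line at mid width, level with the cover's outer face (hinge pin 4 mm below it). Axes move with the cover: z out of the outer face (30 degrees from vertical, leaning to the robot, when shut), y along the hinge, -x down the cover to its free edge, 152 mm away.
- cover_edge (a point): Point on the cover's outer face at mid width, 125 mm from the hinge, between the two screws, 27 mm from the free edge: bare metal to push on. Axes as cover_hinge.
- screw_left (a joint): Angle of the captive screw at the cover's low +y corner (of the box's frame), 120 mm from the hinge and 70 mm from mid width. Range 0 to 1.571 rad, growing clockwise as seen looking at the outer face. At 0 its bar lies across the cover (parallel to the hinge line: undone), at the 1.571 stop it points up and down the slope (locked). Starts 0.1 to 0.45. Friction 0.08 N m.
- screw_right (a joint): The same for the screw at the low -y corner.
- screw_left_head (a point): Centre of the left screw's round dark steel flange (30 mm diameter, 3 mm thick), on the flange's outer surface. Out of it rises a dark steel bar 24 mm long, 7 mm thick and 11 mm high. z: screw axis, out of the cover; x: along the bar; y: across it. Turns with the screw.
- screw_right_head (a point): The same for the right screw.
- key: Loose stubby slotted key, about 150 g, 112 mm tall, standing on its slotted end. The steel end, 34 (x) x 36 (y) mm, has an open slot 12 mm wide and 16 mm deep right across it along x, to fit over a screw's bar. Origin: centre of the slotted end face; z up the key to its handle. Fully on a screw, its end face rests on the flange: its origin is then at the screw's _head point.
- key_handle (a point): Point on the key's axis 80 mm above its end face, where to hold it. Axes as the key. From 40 to 112 mm the handle is a flat-sided black plastic paddle 42 mm wide (x, same line as the slot) and 24 mm thick (y); below it a steel neck and 36 mm collar. A half turn about z makes no difference.
- tray: Fixed plywood tool tray, 120 (x) x 200 (y) mm, 12 mm high, walls 4 mm, floor 4 mm above the table. Origin: centre of its underside. The key stands in its -y half and a nut driver in its +y half. The tray is on either side of the box.
- tray_floor (a point): Centre of the tray's inner floor, axes as the tray.
- nut_driver: Bystander in the tray: round-handled stubby nut driver, 34 mm diameter, 78 mm tall, standing; no slot. Origin: centre of its underside.
- bin: Bystander: black open parts bin 140 x 110 x 60 mm full of screws. Origin: centre of its underside.
- tape: Bystander: cardboard ring 56 mm across, 22 mm high, lying flat between robot and box. Origin: centre of its underside.
- jar: Bystander: white jar, 60 mm diameter, 90 mm tall. Origin: centre of its underside.
- carton: Bystander: small carton 90 x 120 x 60 mm. Origin: centre of its underside.
- bracket: Bystander: steel angle bracket 70 x 35 x 45 mm high between robot and box. Origin: centre of its foot's underside.
- cup: Bystander: grey plastic cup, 70 mm diameter, 70 mm tall. Origin: centre of its underside.
Not all that is in view belongs to the job. Leave any purple look-alike of the key alone.

How it is judged:
On the way, in this order (a step that is already met when the one before it is completed fails the run):
1. the cover is shut while both screws are still undone (value of joint cover below 0.04 rad and value of joint each of screw_left, screw_right below 0.9 rad), for 0.2 s.
2. one screw is turned home with the key on it, the cover shut (value of joint cover below 0.04 rad and ((value of joint screw_left above 1.4 rad and distance between key and screw_left_head below 0.012 m) or (value of joint screw_right above 1.4 rad and distance between key and screw_right_head below 0.012 m))), for 0.1 s.
3. the other screw is turned home with the key on it, the cover shut (value of joint cover below 0.04 rad and value of joint each of screw_left, screw_right above 1.4 rad and (distance between key and screw_left_head below 0.012 m or distance between key and screw_right_head below 0.012 m)), for 0.1 s.
At the end, for the whole second after the job is handed in: Cover shut (under 0.04 rad), both screws turned to at least 1.40 rad of their 1.571 rad stop, the key standing upright (within 0.08 rad), slot end down on the floor of the tool tray anywhere inside its walls, at rest and let go (value of joint cover below 0.04 rad and value of joint each of screw_left, screw_right above 1.4 rad and x of key in the frame of tray_floor between -0.05 and 0.05 m and y of key in the frame of tray_floor between -0.09 and 0.09 m and z of key in the frame of tray_floor below 0.006 m and angle between key's own z axis and vertical below 0.08 rad and linear speed of key below 0.02 m/s and angular speed of key below 0.2 rad/s); the robot touches nothing.
It fails at once if a bystander (nut driver, bin, tape ring, jar, carton, bracket or cup) is pushed more than 30 mm from its place or tipped over (distance of any of nut_driver, bin, tape, jar, carton, bracket, cup from where it was at the start of the episode above 0.03 m or angle between any of nut_driver, bin, tape, jar, carton, bracket, cup's own z axis and vertical above 0.5 rad).
It fails at once if a screw is turned while the key is not on it ((velocity of joint screw_left above 0.3 rad/s and distance between key and screw_left_head above 0.03 m) or (velocity of joint screw_right above 0.3 rad/s and distance between key and screw_right_head above 0.03 m)).
It fails at once if a screw is turned while the cover is up (value of joint cover above 0.08 rad and value of joint any of screw_left, screw_right above 0.7 rad).
It also fails if it takes over 72 s, if anything falls off the work surface, if the arm or the gripper's body presses on something with over 40 N, if the wrist force passes 120 N, or if a joint passes its speed limit or range.

## Working session

There is one attempt and no reset: what is moved stays moved. The work goes in short steps, each a Python script; the robot and the scene stay as the last script left them, time stands still between calls to the robot, and variables do not carry over. Pictures are saved under pics/ and viewed, and the job is handed in when it is done.

```bash
mkdir -p pics; ls; python3 - <<'E'
from workcell import r, optics
import cv2,numpy as np
for n in("side","top"):
    p,d=optics.get_image(n); cv2.imwrite(f"pics/{n}0.png",p[:,:,::-1]); np.save(f"pics/{n}0.npy",d); np.save(f"pics/{n}0_rgb.npy",p)
    print(n,optics.camera_model(n))
s=r.read_state();print(s, r.tip_extent)
E
```

```text
pics
side {'K': array([[530.70254642,   0.        , 282.02915884],
       [  0.        , 530.70254642, 212.48593738],
       [  0.        ,   0.        ,   1.        ]]), 'k1': -0.14547428843755345, 'R': array([[-0.95661308, -0.29112757, -0.01166818],
       [-0.21665934,  0.73755295, -0.63958922],
       [ 0.19480796, -0.6093114 , -0.76862831]]), 't': array([0.49084528, 0.20802657, 1.22346845])}
top {'K': array([[416.87724529,   0.        , 275.2480996 ],
       [  0.        , 416.87724529, 210.57856594],
       [  0.        ,   0.        ,   1.        ]]), 'k1': -0.1020853155956363, 'R': array([[-2.61357342e-02, -9.99644198e-01, -5.32932194e-03],
       [-9.76911616e-01,  2.66714617e-02, -2.11972470e-01],
       [ 2.12039190e-01, -3.33779621e-04, -9.77261107e-01]]), 't': array([0.01087336, 0.54562862, 1.1346454 ])}
{'time_s': 0.1, 'joint_positions': array([ 1.10600977e+00,  3.42661140e-01,  1.52491210e+00, -1.02941909e-06,
        1.27539032e+00, -1.46019985e-01]), 'dq': array([-0.0013311 ,  0.00016088, -0.00223847,  0.00080154,  0.00153272,
       -0.00024643]), 'tau': array([ 2.61720561e-03, -4.34444940e+01, -2.46493256e+01, -3.96076609e-05,
        4.64842495e-03,  3.76952528e-05]), 'eef_pos': array([0.16437862, 0.49827008, 0.25569451]), 'eef_rot': array([ 1.58709156e-01,  9.87325141e-01, -6.53882663e-04, -2.05631117e-04]), 'contact_force': array([-0.35979863,  0.41980793,  0.34922689]), 'torque': array([-0.04046126, -0.00437324,  0.05732727]), 'grip_width': 0.0849871786638008} 0.025
```

View pics/side0.png

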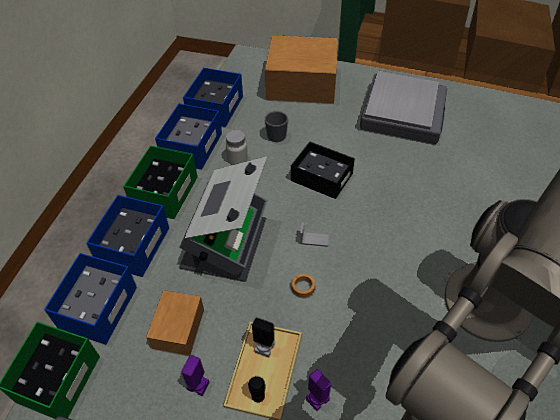

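View pics/top0.png

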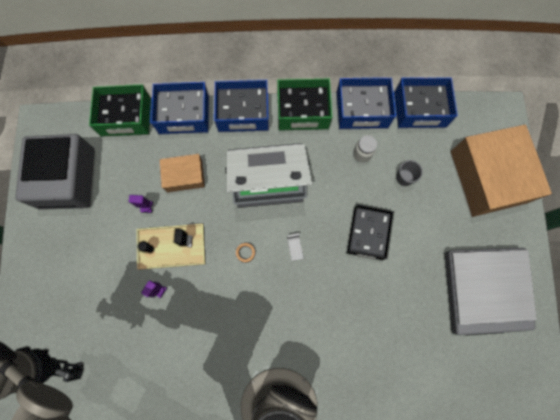

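The side view shows the open cover around (228,190) with its screws at (250,170) and (233,213). The tray is at (262,368): key at (262,335), nut driver at (257,388), and two purple look-alikes at (194,375) and (318,388). In the top view the tray is at (170,246), the key at (183,237) and the nut driver at (146,247). Next I'll write helpers and enlarge the crops.

```bash
cat > h.py <<'E'
import numpy as np, cv2
from workcell import r, command_gripper, optics
from scipy.spatial.transform import Rotation as Ro
CM={n:optics.camera_model(n) for n in("side","top")}
def dist(n): return np.array([CM[n]["k1"],0,0,0,0.])
def proj(n,X):
    m=CM[n]; p,_=cv2.projectPoints(np.asarray(X,float).reshape(-1,1,3),cv2.Rodrigues(m["R"])[0],m["t"],m["K"],dist(n)); return p.reshape(-1,2)
def rays(n,uv):
    m=CM[n]; s=cv2.undistortPoints(np.asarray(uv,float).reshape(-1,1,2),m["K"],dist(n)).reshape(-1,2)
    d=np.c_[s,np.ones(len(s))]@m["R"]; return -m["R"].T@m["t"], d   # depth-scaled dirs
def cast(n,uv,P0,N):
    c,d=rays(n,uv); return c+d*(((np.asarray(P0)-c)@N)/(d@N))[:,None]
def castz(n,uv,z): return cast(n,uv,[0,0,z],np.array([0,0,1.]))
def cloud(n,D):
    v,u=np.mgrid[:420,:560]; c,d=rays(n,np.c_[u.ravel(),v.ravel()]); X=(c+d*D.ravel()[:,None]); X[D.ravel()==0]=np.nan
    return X.reshape(420,560,3)
def shot(n,tag):
    p,d=optics.get_image(n); np.save(f"pics/{n}{tag}.npy",d); np.save(f"pics/{n}{tag}_rgb.npy",p); return p,d
def crop(p,box,k,name):
    x0,y0,x1,y1=box; cv2.imwrite(f"pics/{name}.png",cv2.resize(p[y0:y1,x0:x1,::-1],None,fx=k,fy=k,interpolation=cv2.INTER_CUBIC))
def quat(x,z):
    z=np.array(z,float);z/=np.linalg.norm(z);x=np.array(x,float);x-=z*(x@z);x/=np.linalg.norm(x)
    return Ro.from_matrix(np.c_[x,np.cross(z,x),z]).as_quat()
E
python3 - <<'E'
from h import *
for n,bs in (("side",[(170,140,280,290),(215,305,335,415)]),("top",[(210,135,330,215),(120,185,220,305)])):
    p=np.load(f"pics/{n}0_rgb.npy")
    for i,b in enumerate(bs): crop(p,b,5 if n=="top" else 5 if i else 4,f"c_{n}{i}")
E
python3 - <<'E'
from h import *
C={n:cloud(n,np.load(f"pics/{n}0.npy")) for n in CM}
def at(n,u,v): 
    return np.round(np.nanmedian(C[n][v-1:v+2,u-1:u+2].reshape(-1,3),0),3)
print("key top",at("side",263,325),at("top",181,236))
print("nut",at("side",257,384),at("top",145,246))
print("tape",at("side",292,285),at("top",237,252)); print("bracket",at("side",315,239),at("top",294,250))
print("carton",at("side",175,310),at("top",180,170)); print("jar",at("top",367,143),"cup",at("top",408,170),"bin",at("top",370,230))
print("purple",at("top",138,200),at("top",152,288))
for uv in [(268,158),(237,213),(232,207),(250,170),(210,170),(190,232),(240,228)]: print(uv,at("side",*uv))
for uv in [(227,150),(307,147),(230,185),(308,183),(241,181),(296,176),(268,175)]: print(uv,at("top",*uv))
E
```

```text
key top [0.471 0.265 0.116] [0.47  0.253 0.116]
nut [0.449 0.375 0.083] [0.449 0.361 0.081]
tape [0.458 0.097 0.019] [0.434 0.11  0.021]
bracket [ 0.444 -0.057  0.004] [ 0.437 -0.056  0.005]
carton [0.679 0.26  0.06 ] [0.675 0.273 0.06 ]
jar [ 0.732 -0.276  0.089] cup [ 0.673 -0.416  0.009] bin [ 0.485 -0.277  0.034]
purple [0.574 0.377 0.113] [0.332 0.331 0.111]
(268, 158) [ 0.649 -0.304  0.   ]
(237, 213) [0.586 0.078 0.217]
(232, 207) [0.606 0.055 0.202]
(250, 170) [ 0.602 -0.051  0.214]
(210, 170) [ 0.793 -0.213 -0.   ]
(190, 232) [0.69  0.113 0.155]
(240, 228) [0.567 0.115 0.22 ]
(227, 150) [0.754 0.141 0.004]
(307, 147) [ 0.758 -0.108 -0.001]
(230, 185) [0.581 0.109 0.213]
(308, 183) [ 0.578 -0.087  0.22 ]
(241, 181) [0.591 0.081 0.214]
(296, 176) [ 0.6   -0.059  0.212]
(268, 175) [0.608 0.012 0.202]
```

View pics/c_side0.png

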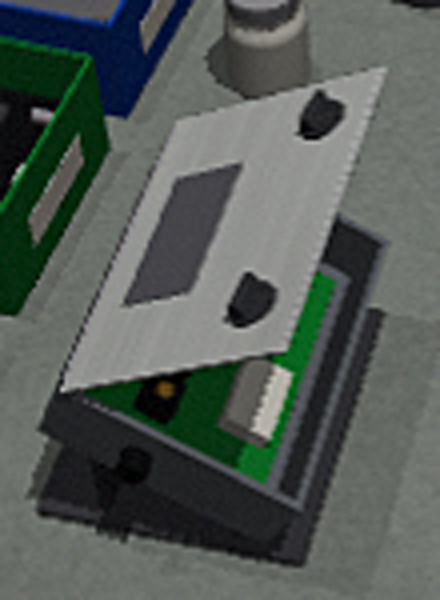

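View pics/c_side1.png

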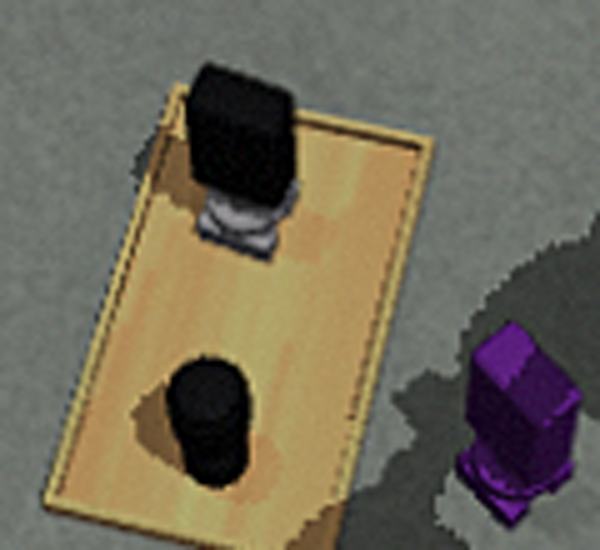

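View pics/c_top0.png

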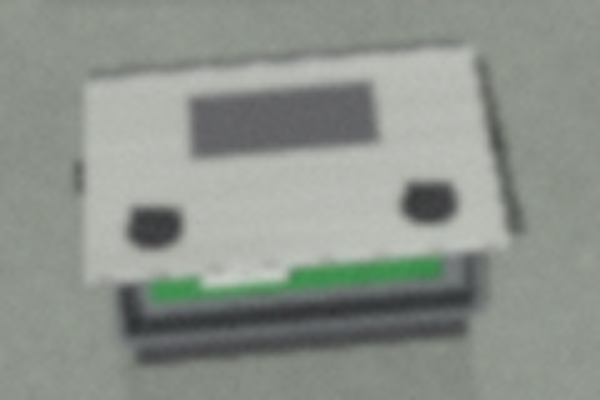

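View pics/c_top1.png

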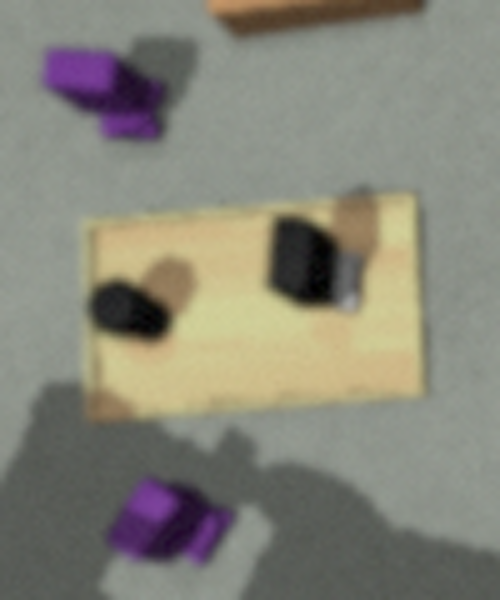

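Candidates for the key: the black paddle with a steel slotted end in the tray's -y half at side (262,335), top (183,237); and the purple ones at side (194,375) and (318,388). The black one fits: it isn't purple, it's in the tray, it has a flat paddle, and the crop shows its steel slotted end. The round black item at (257,388) is the nut driver. Now I'll measure the cover and the key.

```bash
cat > meas.py <<'E'
from h import *
def fitplane(X):
    for _ in range(6):
        c=X.mean(0); n=np.linalg.svd(X-c,full_matrices=False)[2][2]; e=abs((X-c)@n); X=X[e<max(.003,2*np.median(e))]
    return c,n*np.sign(n[2])
def cover(tag):
    out={}
    for n,box in (("side",(170,140,285,290)),("top",(205,125,330,220))):
        p=np.load(f"pics/{n}{tag}_rgb.npy"); D=np.load(f"pics/{n}{tag}.npy"); C=cloud(n,D)
        hsv=cv2.cvtColor(p,cv2.COLOR_RGB2HSV); m=np.zeros((420,560),bool); x0,y0,x1,y1=box; m[y0:y1,x0:x1]=True
        m&=(C[...,2]>.06)&(C[...,0]>.5)&(C[...,0]<.8)&(C[...,1]>-.15)&(C[...,1]<.2)
        br=m&(hsv[...,2]>145)&(hsv[...,1]<40)
        er=cv2.erode(br.astype(np.uint8),np.ones((3,3)))>0
        c,N=fitplane(C[er])
        e=np.cross([0,1,0],N);e/=np.linalg.norm(e);f=np.cross(N,e)   # e ~ +x along slope... f ~ y
        on=m&(abs((C-c)@N)<.012)
        on=br.astype(np.uint8); on=cv2.morphologyEx(on,cv2.MORPH_CLOSE,np.ones((15,15)))
        k=max(cv2.findContours(on,cv2.RETR_EXTERNAL,cv2.CHAIN_APPROX_NONE)[0],key=cv2.contourArea).reshape(-1,2)
        P=cast(n,k,c,N)-c; rect=cv2.minAreaRect((np.c_[P@e,P@f]*1000).astype(np.float32))
        cor=cv2.boxPoints(rect)/1000; W=c+cor[:,:1]*e+cor[:,1:]*f
        print(n,"c",c.round(4),"N",N.round(4),"tilt",np.degrees(np.arccos(N[2])).round(2),"rect",rect[1],rect[2]);print(W.round(4)); out[n]=(c,N,W)
        dk=m&(hsv[...,2]<75)&(((C-c)@N)>.004)&(((C-c)@N)<.03)&cv2.erode(on,np.ones((3,3))).astype(bool)
        nn,lab,st,ce=cv2.connectedComponentsWithStats(dk.astype(np.uint8))
        for i in range(1,nn):
            if st[i,4]>15:
                ph=C[lab==i]; print("  dark",ce[i].round(1),st[i,4],"plane xyz",np.median(ph,0).round(4),"h",np.percentile((ph-c)@N,[10,50,95]).round(4))
    return out
if __name__=="__main__":
    import sys; cover(sys.argv[1])
E
python3 meas.py 0; python3 - <<'E'
from h import *
for n,b in(("side",(215,305,305,360)),("top",(160,215,215,260))):
    p=np.load(f"pics/{n}0_rgb.npy");C=cloud(n,np.load(f"pics/{n}0.npy"))
    hsv=cv2.cvtColor(p,cv2.COLOR_RGB2HSV); m=np.zeros((420,560),bool);m[b[1]:b[3],b[0]:b[2]]=1
    # top face: height near 0.116
    t=m&(C[...,2]>.112)&(C[...,2]<.122)&(hsv[...,2]<80)
    v,u=np.nonzero(t); P=castz(n,np.c_[u,v],.116)
    rc=cv2.minAreaRect((P[:,:2]*1000).astype(np.float32)); print(n,t.sum(),np.median(C[t],0).round(4),P.mean(0).round(4),rc)
    w=m&(hsv[...,2]>70)&0
    # tray
for n,b in(("side",(215,305,310,420)),("top",(120,215,215,280))):
    p=np.load(f"pics/{n}0_rgb.npy");hsv=cv2.cvtColor(p,cv2.COLOR_RGB2HSV)
    m=np.zeros((420,560),np.uint8);m[b[1]:b[3],b[0]:b[2]]=((hsv[...,1]>60)&(hsv[...,0]>8)&(hsv[...,0]<35)&(hsv[...,2]>60))[b[1]:b[3],b[0]:b[2]]
    m=cv2.morphologyEx(m,cv2.MORPH_CLOSE,np.ones((9,9)))
    k=max(cv2.findContours(m,cv2.RETR_EXTERNAL,cv2.CHAIN_APPROX_NONE)[0],key=cv2.contourArea).reshape(-1,2)
    P=castz(n,k,.012); print("tray",n,cv2.minAreaRect((P[:,:2]*1000).astype(np.float32)))
E
```

```text
side c [ 0.6134 -0.0208  0.2008] N [0.4825 0.0356 0.8751] tilt 28.94 rect (165.76358032226562, 271.4436340332031) 3.433591604232788
[[ 0.5497  0.175   0.2279]
 [ 0.5686 -0.0958  0.2285]
 [ 0.7134 -0.0859  0.1483]
 [ 0.6945  0.1849  0.1477]]
  dark [248.5 167.8] 48 plane xyz [ 0.6062 -0.0533  0.2177] h [0.0052 0.0107 0.0145]
  dark [231.6 213.5] 65 plane xyz [0.5962 0.0844 0.2178] h [0.0049 0.0104 0.015 ]
top c [0.6269 0.0135 0.1914] N [0.4824 0.0327 0.8753] tilt 28.91 rect (166.46469116210938, 211.80499267578125) 3.306145191192627
[[ 0.5547  0.1146  0.2274]
 [ 0.5687 -0.0968  0.2276]
 [ 0.7141 -0.0872  0.1471]
 [ 0.7001  0.1242  0.1469]]
  dark [295.3 174. ] 21 plane xyz [ 0.6047 -0.0561  0.2164] h [0.0058 0.0095 0.0121]
  dark [240.4 179.1] 22 plane xyz [0.5946 0.0829 0.2183] h [0.0047 0.0103 0.0144]
side 215 [0.4722 0.2651 0.1161] [0.4724 0.2648 0.116 ] ((471.92694091796875, 264.7543029785156), (24.92708396911621, 41.64188766479492), 84.94288635253906)
top 94 [0.4707 0.2615 0.1155] [0.4708 0.2615 0.116 ] ((470.2890319824219, 260.9595642089844), (19.997323989868164, 38.42115783691406), 85.55091094970703)
tray side ((458.59906005859375, 315.26904296875), (122.68622589111328, 211.83363342285156), 3.590714931488037)
tray top ((457.5337829589844, 309.23736572265625), (120.30087280273438, 201.61012268066406), 3.7514288425445557)
```

```bash
cat > geo.py <<'E'
from h import *
yaw=np.radians(3.9); ex=np.array([np.cos(yaw),np.sin(yaw),0]); ey=np.array([-np.sin(yaw),np.cos(yaw),0]); ez=np.array([0,0,1.])
H=np.array([.700,.021,.1505])
def cov(th):  # cover axes x (up to hinge), N
    a=np.radians(30)-th; x=ex*np.cos(a)+ez*np.sin(a); return x,np.cross(x,ey)
E
python3 - <<'E'
from geo import *
print(proj("side",H),proj("top",H))
T=.025
def pose(th,off):
    x,N=cov(th); p=H-.125*x+N*off
    b=np.radians(30)*(1-min(max(th,0),1.04)/1.04); z=ex*np.sin(b)-ez*np.cos(b)
    return p-z*T, quat(ey,z)
command_gripper(0.0,40)
p,q=pose(1.04,.05); r.reach(p,q); print(r.read_state()["joint_positions"].round(2),r.read_state()["time_s"])
p,q=pose(1.04,.01); r.move_straight(p,q,speed=.1)
for th in np.linspace(.95,.05,10):
    p,q=pose(th,.0); s=r.move_straight(p,q,speed=.08,max_force=25); st=r.read_state(); print(round(th,2),s,st["contact_force"].round(1))
    if s: break
else:
    p,q=pose(0,-.01); s=r.move_straight(p,q,speed=.04,max_force=15); st=r.read_state(); print(s,st["contact_force"].round(1),st["eef_pos"],(st["eef_pos"]-pose(0,0)[0]).round(4),st["time_s"])
E
```

```text
[[201.85700288 202.00361256]] [[264.55162478 148.50348349]]
[-0.1   0.5   1.21  0.    1.43 -0.17] 3.225
0.95 False [ 0.  -0.1 -0.2]
0.85 False [ 0.5 -0.1  0.5]
0.75 False [-0.3  0.5 -0.6]
0.65 False [-0.3 -0.5  1.1]
0.55 False [-0.4  0.4  0.7]
0.45 False [0.6 0.2 0.8]
0.35 False [ 0.3 -0.   0.2]
0.25 False [-0.5 -0.4  0.8]
0.15 False [ 0.2 -0.3 -0.2]Traceback (most recent call last):
  File "<stdin>", line 12, in <module>
workcell.PlanningError: the arm cannot follow that straight line within its joint ranges
```

```bash
python3 - <<'E'
from geo import *
s=r.read_state(); print(s["joint_positions"].round(3),s["eef_pos"],s["time_s"])
p,d=shot("side","1"); crop(p,(150,120,350,270),4,"side1")
q0=s["joint_positions"]
x,N=cov(0); tip=H-.125*x
for tilt in (0,10,20,25,30):
  for off in (0,.02,.05,.1):
    b=np.radians(tilt); z=ex*np.sin(b)-ez*np.cos(b)
    j=r.solve_ik(tip+N*off-z*.025,quat(ey,z)); print(tilt,off,None if j is None else j.round(2))
E
```

```text
[-0.163  0.413  1.931  0.275  0.374 -0.465] [0.57322467 0.01239489 0.12775567] 6.6833
0 0 [-0.11  0.6   1.52 -0.    1.02 -0.17]
0 0.02 [-0.11  0.57  1.53 -0.    1.04 -0.18]
0 0.05 [-0.11  0.51  1.55 -0.    1.08 -0.18]
0 0.1 [-0.12  0.42  1.56 -0.    1.15 -0.19]
10 0 [-0.12  0.53  1.68  0.05  0.76 -0.22]
10 0.02 [-0.13  0.49  1.69  0.05  0.79 -0.23]
10 0.05 [-0.13  0.43  1.71  0.05  0.83 -0.23]
10 0.1 [-0.14  0.34  1.72  0.05  0.92 -0.24]
20 0 [-0.15  0.47  1.84  0.15  0.49 -0.34]
20 0.02 [-0.15  0.43  1.85  0.15  0.52 -0.33]
20 0.05 [-0.16  0.37  1.86  0.14  0.58 -0.33]
20 0.1 [-0.17  0.26  1.87  0.13  0.67 -0.33]
25 0 [-0.16  0.46  1.92  0.28  0.35 -0.46]
25 0.02 [-0.16  0.41  1.93  0.26  0.39 -0.45]
25 0.05 [-0.17  0.35  1.94  0.23  0.44 -0.43]
25 0.1 [-0.18  0.24  1.95  0.21  0.54 -0.41]
30 0 None
30 0.02 None
30 0.05 [-0.18  0.33  2.01  0.42  0.31 -0.62]
30 0.1 [-0.2   0.22  2.02  0.33  0.42 -0.54]
```

View pics/side1.png

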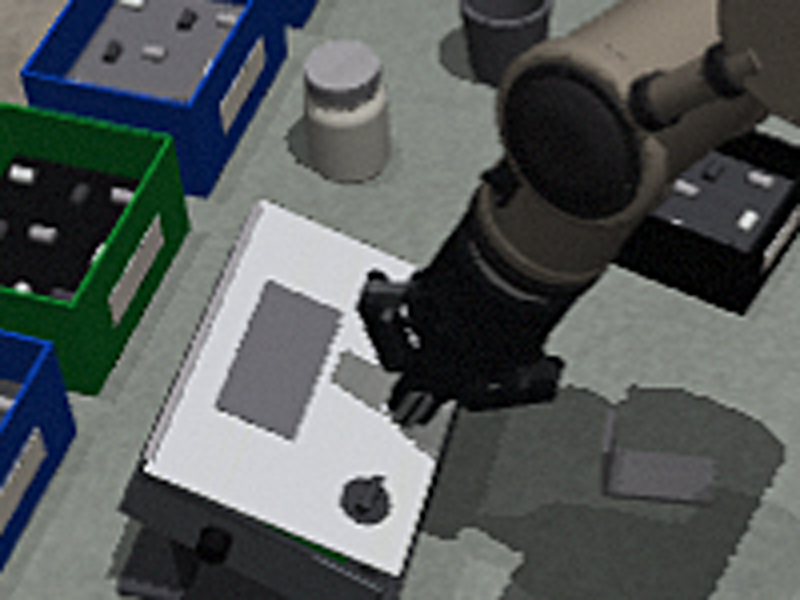

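The cover is nearly shut: it is pale at crop (290,350), and the fingertips touch it at crop (415,405). Tilting the tool the full 30° this low runs into the wrist range, so I'll finish the push with a smaller tilt.

```bash
python3 - <<'E'
from geo import *
x,N=cov(0)
def pz(t,off):
    b=np.radians(t); z=ex*np.sin(b)-ez*np.cos(b); return H-.125*x+N*off-z*.025, quat(ey,z)
# back off, re-tilt, press
b=np.radians(25); 
p,q=pz(15,.03); r.move_straight(p,q,speed=.08)
p,q=pz(15,-.012); s=r.move_straight(p,q,speed=.04,max_force=18); st=r.read_state(); print(s,st["contact_force"].round(1),((st["eef_pos"]-pz(15,0)[0])@N).round(4),st["time_s"])
r.hold(.3); st=r.read_state(); print(st["contact_force"].round(1))
p,q=pz(15,.05); r.move_straight(p,q,speed=.12)
command_gripper(.085)
# to above key
yk=np.radians(-4.9)
q=quat([np.cos(yk),np.sin(yk),0],[0,0,-1])
r.reach([.4712,.263,.24],q); st=r.read_state(); print(st["joint_positions"].round(2),st["time_s"])
for n in("side","top"):
    p,d=shot(n,"2")
    crop(p,(150,140,290,290) if n=="side" else (210,125,330,220),4 if n=="side" else 6,n+"2")
E
python3 meas.py 2
```

```text
True [-7.6 -0.8 11.3] 0.0007 7.8667
[-5.8 -0.5 10.5]
[ 0.37  0.38  1.51 -0.    1.25  2.02] 11.4917
side c [0.661  0.0673 0.1291] N [-0.5026 -0.0345  0.8638] tilt 30.25 rect (125.23977661132812, 214.12393188476562) 3.9556946754455566
[[ 0.5897  0.119   0.0897]
 [ 0.6061 -0.0945  0.0907]
 [ 0.714  -0.0859  0.1538]
 [ 0.6975  0.1276  0.1528]]
top c [0.6368 0.0152 0.1129] N [-0.4994 -0.0343  0.8657] tilt 30.04 rect (158.19898986816406, 214.3932342529297) 3.2535288333892822
[[ 0.5613  0.1172  0.0733]
 [ 0.5755 -0.0967  0.0731]
 [ 0.7122 -0.0877  0.1522]
 [ 0.698   0.1262  0.1525]]
```

View pics/side2.png

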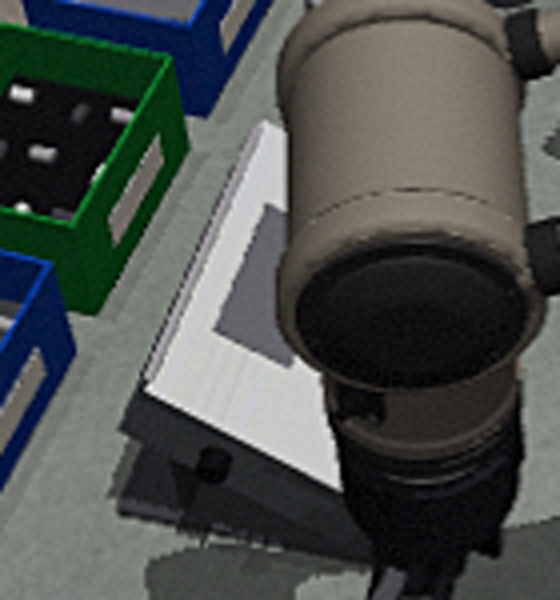

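View pics/top2.png

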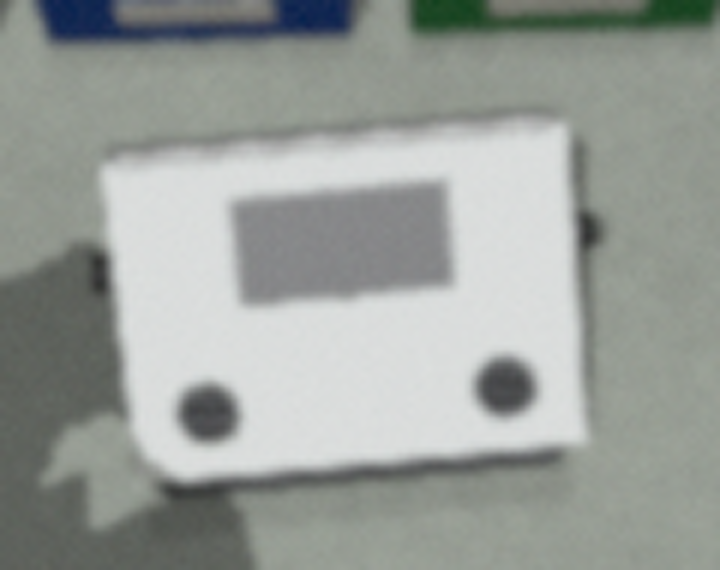

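The top crop shows the cover flat on the box (measured tilt 30.0–30.3°), with the screw flanges at crop (208,412) and (505,385). Next I'll grip the key. The arm is already above it, so I'll lift it and then look again with the arm clear.

```bash
python3 - <<'E'
from geo import *
command_gripper(.062,80)
r.move_straight([.4712,.263,.090],speed=.12,max_force=15)
command_gripper(.0,80); st=r.read_state(); print(st["grip_width"],st["eef_pos"],st["contact_force"].round(1))
print(r.move_straight([.4712,.263,.25],speed=.15))
r.reach([.36,.32,.25],quat([1,0,0],[0,0,-1]))
st=r.read_state(); print(st["grip_width"],st["eef_pos"],st["eef_rot"].round(4),st["contact_force"].round(1),st["time_s"])
for n in("side","top"):
    p,d=shot(n,"3")
    cv2.imwrite(f"pics/{n}3.png",p[:,:,::-1])
    crop(p,(170,160,290,290) if n=="side" else (210,125,330,220),4.5 if n=="side" else 6,n+"3c")
E
python3 meas.py 3
```

```text
0.022909355699646305 [0.47146368 0.2631156  0.09049418] [-0.8 -0.4  3.7]
False
0.02301885198081886 [0.35938621 0.32031111 0.24975689] [ 1.e+00  8.e-04 -1.e-04  2.e-04] [ 0.1  0.4 -1. ] 15.5667
side c [0.6321 0.0228 0.111 ] N [-0.4969 -0.0317  0.8672] tilt 29.86 rect (156.71620178222656, 213.92111206054688) 3.192331552505493
[[ 0.5624  0.1182  0.0745]
 [ 0.5761 -0.0953  0.0745]
 [ 0.7117 -0.0866  0.1526]
 [ 0.698   0.1269  0.1525]]
  dark [255.  201.9] 35 plane xyz [ 0.597  -0.0555  0.1007] h [0.0046 0.0111 0.0156]
  dark [240. 248.] 43 plane xyz [0.5857 0.088  0.0995] h [0.0047 0.0117 0.016 ]
top c [0.6362 0.0143 0.1125] N [-0.4981 -0.034   0.8665] tilt 29.95 rect (158.00189208984375, 214.4012451171875) 3.260131359100342
[[ 0.5613  0.1172  0.0735]
 [ 0.5755 -0.0967  0.0732]
 [ 0.7121 -0.0878  0.1521]
 [ 0.6979  0.1262  0.1523]]
```

View pics/side3.png

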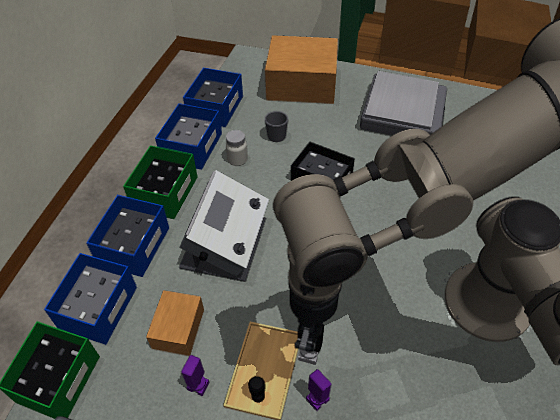

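View pics/side3c.png

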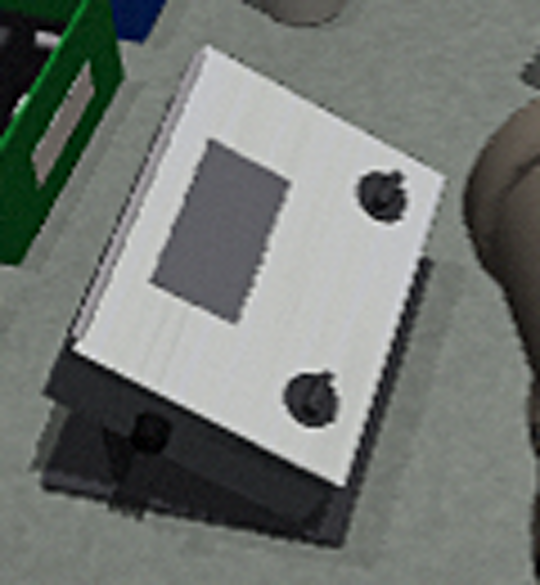

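```bash
cat > scr.py <<'E'
from geo import *
import sys
yaw=np.radians(3.8); ex=np.array([np.cos(yaw),np.sin(yaw),0]); ey=np.array([-np.sin(yaw),np.cos(yaw),0])
a=np.radians(30); X=ex*np.cos(a)+ez*np.sin(a); N=np.cross(X,ey); H=np.array([.7015,.0192,.1506])
S={"L":H-.12*X+.07*ey,"R":H-.12*X-.07*ey}
if __name__=="__main__":
  tag=sys.argv[1]
  for n in("side","top"):
    p=np.load(f"pics/{n}{tag}_rgb.npy"); g=cv2.cvtColor(p,cv2.COLOR_RGB2GRAY); C=cloud(n,np.load(f"pics/{n}{tag}.npy"))
    for k,c0 in S.items():
        u,v=proj(n,c0)[0].round().astype(int); w=14
        vv,uu=np.mgrid[v-w:v+w+1,u-w:u+w+1]; P=cast(n,np.c_[uu.ravel(),vv.ravel()],c0,N)-c0
        m=(g[vv,uu].ravel()<125)&(np.hypot(P@X,P@ey)<.028)
        Q=np.c_[P@X,P@ey][m]; h=((C[vv,uu].reshape(-1,3)-c0)@N)[m]
        rim=g[vv,uu].ravel()<125
        print(n,k,"px",(u,v),"blob n",m.sum(),"area-radius","centre X,ey mm",(Q.mean(0)*1000).round(1),"extent",(np.ptp(Q,0)*1000).round(1), "h",np.nanpercentile(h,[10,50,90]).round(4))
        hi=(h>.010)&(h<.022); D=(C[vv,uu].reshape(-1,3)-c0)[m][hi]; D2=np.c_[D@X,D@ey]*1000
        if hi.sum()>5:
            ev,V=np.linalg.eigh(np.cov(D2.T)); d=V[:,1]*np.sign(V[1,1]); print("   hi n",hi.sum(),D2.mean(0).round(1),"angle (X per ey)",np.arctan2(d[0],d[1]).round(2),ev.round(1))
        y0,x0=v-12,u-12; cv2.imwrite(f"pics/scr_{n}_{k}{tag}.png",cv2.resize(cv2.convertScaleAbs(p[y0:y0+25,x0:x0+25,::-1],alpha=2.0),None,fx=14,fy=14,interpolation=cv2.INTER_CUBIC))
  ims=[cv2.imread(f"pics/scr_{n}_{k}{tag}.png") for n in("side","top") for k in "LR"]
  cv2.imwrite(f"pics/scr{tag}.png",np.vstack([np.hstack(ims[:2]),np.hstack(ims[2:])])[:,:][::1])
E
python3 scr.py 3; python3 -c "
import cv2;i=cv2.imread('pics/scr3.png');print(i.shape);cv2.imwrite('pics/scr3s.png',cv2.resize(i,(590,590)))"
```

```text
side L px (np.int64(238), np.int64(248)) blob n 117 area-radius centre X,ey mm [-2.1 -1. ] extent [29.4 34.9] h [0.0007 0.0037 0.0135]
   hi n 26 [-1.   2.6] angle (X per ey) 0.14 [ 4.4 58.7]
side R px (np.int64(254), np.int64(203)) blob n 99 area-radius centre X,ey mm [-1.6 -1.7] extent [28.2 35.7] h [0.0008 0.004  0.0136]
   hi n 24 [-1.1  2.5] angle (X per ey) 0.17 [ 4.4 55. ]
top L px (np.int64(244), np.int64(193)) blob n 61 area-radius centre X,ey mm [-3.1  0.5] extent [21.6 23. ] h [0.0008 0.006  0.0144]
   hi n 19 [-1.5 -0.8] angle (X per ey) 0.14 [ 4.2 42.2]
top R px (np.int64(294), np.int64(188)) blob n 63 area-radius centre X,ey mm [-3.3  0.1] extent [23.8 23.1] h [0.0009 0.0049 0.014 ]
   hi n 21 [-2.  -0.1] angle (X per ey) 0.16 [ 5.  40.2]
(700, 700, 3)
```

View pics/scr3s.png

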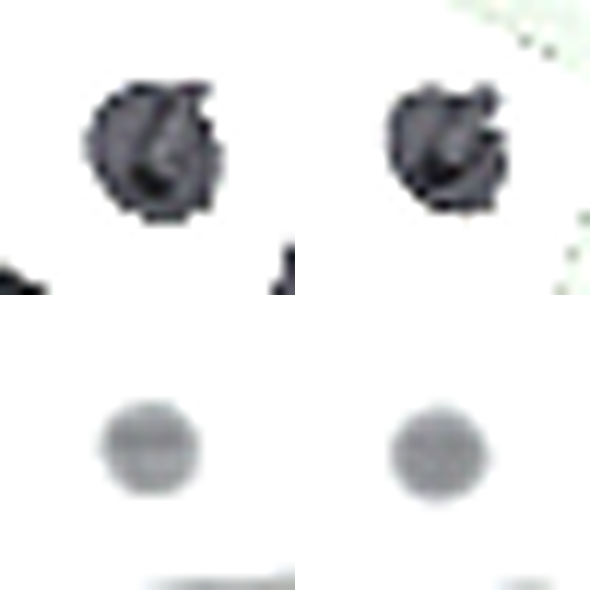

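Both bars read about 0.15 rad in both views. The side crop shows each bar running across the cover, and the flanges are about 1.7 mm down-slope of my estimate. I'll correct for that and check IK over the whole turn.

```bash
cat >> scr.py <<'E'
E
sed -i 's/^S={/H=H-.0017*X+.0008*ey\nS={/' scr.py
cat > ins.py <<'E'
from scr import *
K=.0865
def kp(k,a,h,dx=0,dy=0):  # screw, key angle, height of end face over flange; offsets across bar(dy along bar)
    d=np.cos(a)*ey+np.sin(a)*X
    return S[k]+N*(.003+h+K)+dx*X+dy*ey, quat(d,-N)
E
python3 - <<'E'
from ins import *
print(S)
j0=r.read_state()["joint_positions"]
for k in "LR":
    for h in(.0,.05):
        for a in (.15,.6,1.2,1.8):
            j=r.solve_ik(*kp(k,a,h)); print(k,h,a,None if j is None else j.round(2))
    j=r.solve_ik(*kp(k,.15-np.pi,0)); print("flip",None if j is None else j.round(2))
E
```

```text
{'L': array([0.59164423, 0.08285939, 0.08975   ]), 'R': array([ 0.60092258, -0.05683282,  0.08975   ])}
L 0.0 0.15 [-0.02  0.3   2.    0.13  0.32 -0.04]
L 0.0 0.6 [-0.02  0.3   2.    0.13  0.32  0.41]
L 0.0 1.2 [-0.02  0.3   2.    0.13  0.32  1.01]
L 0.0 1.8 [-0.02  0.3   2.    0.13  0.32  1.61]
L 0.05 0.15 [-0.02  0.19  2.    0.1   0.43 -0.02]
L 0.05 0.6 [-0.02  0.19  2.    0.1   0.43  0.43]
L 0.05 1.2 [-0.02  0.19  2.    0.1   0.43  1.03]
L 0.05 1.8 [-0.02  0.19  2.    0.1   0.43  1.63]
flip [-0.02  0.3   2.    0.13  0.32  3.1 ]
R 0.0 0.15 [-0.35  0.32  1.98  0.53  0.41 -0.71]
R 0.0 0.6 [-0.35  0.32  1.98  0.53  0.41 -0.26]
R 0.0 1.2 [-0.35  0.32  1.98  0.53  0.41  0.34]
R 0.0 1.8 [-0.35  0.32  1.98  0.53  0.41  0.94]
R 0.05 0.15 [-0.38  0.21  1.98  0.45  0.52 -0.64]
R 0.05 0.6 [-0.38  0.21  1.98  0.45  0.52 -0.19]
R 0.05 1.2 [-0.38  0.21  1.98  0.45  0.52  0.41]
R 0.05 1.8 [-0.38  0.21  1.98  0.45  0.52  1.01]
flip [-0.35  0.32  1.98  0.53  0.41  2.43]
```

```bash
cat >> ins.py <<'E'
def hgt(k): 
    st=r.read_state(); return (st["eef_pos"]-kp(k,0,0)[0])@np.c_[X,ey,N]*1000, st
def insert(k,a,dx=0):
    r.reach(*kp(k,a,.06,dx)); r.move_straight(*kp(k,a,.016,dx),speed=.1)
    s=r.move_straight(*kp(k,a,-.003,dx),speed=.03,max_force=10); o,st=hgt(k); print(k,s,"X,ey,N mm",o.round(1),"F(X,ey,N)",(st["contact_force"]@np.c_[X,ey,N]).round(1),"M",(st["torque"]@np.c_[X,ey,N]).round(2),st["time_s"])
    return s,o
E
python3 - <<'E'
from ins import *
r.reach([.45,.2,.28],kp("L",.15,0)[1])
insert("L",.15)
p,d=shot("side","4"); crop(p,(170,140,330,290),4,"side4")
E
```

```text
L True X,ey,N mm [ 0.1  0.  -0. ] F(X,ey,N) [ 0.4 -0.8  9.3] M [-0.16  0.39  0.02] 18.8583
```

View pics/side4.png

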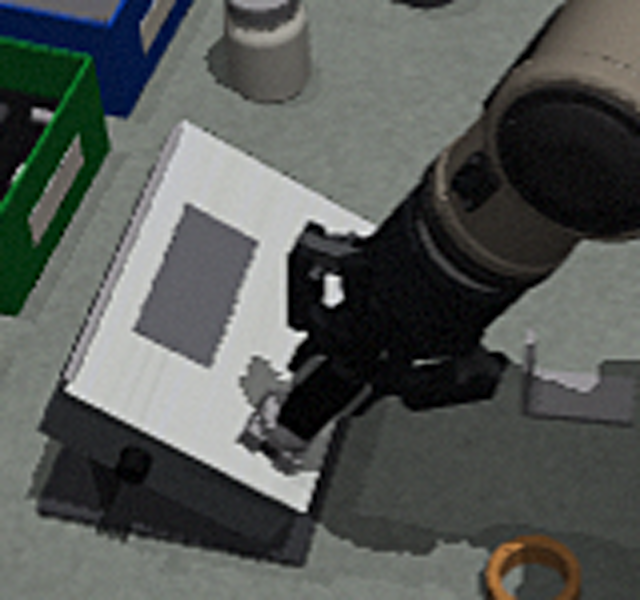

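The key is seated: its end face is 0.0 mm over the flange, with a 9 N axial contact. The picture shows it over the left screw at crop (275,440). Now I'll turn it in steps with the last joint and watch the moment.

```bash
cat >> ins.py <<'E'
def turn(k,a0,amax=1.80,lim=.6):
    for a in np.append(np.arange(a0+.3,1.35,.3),np.arange(1.4,amax+.001,.08)):
        j=r.solve_ik(*kp(k,a,-.0005)); r.movej(j); o,st=hgt(k); M=(st["torque"]@np.c_[X,ey,N])[2]
        R=Ro.from_quat(st["eef_rot"]).as_matrix()[:,0]; print(round(a,2),"act",np.arctan2(R@X,R@ey).round(3),o.round(1),"F",(st["contact_force"]@np.c_[X,ey,N]).round(1),"Mn",M.round(2),st["time_s"].__round__(1))
        if abs(M)>lim: break
E
python3 - <<'E'
from ins import *
turn("L",.15)
E
```

```text
0.45 act 0.45 [ 0.3 -0.1 -0.1] F [-1.9 -0.7 10.6] Mn -0.04 19.3
0.75 act 0.75 [ 0.4 -0.1 -0. ] F [-2.3 -1.4 11.1] Mn -0.08 19.7
1.05 act 1.051 [ 0.7 -0.3 -0. ] F [-1.1 -1.6 10.6] Mn -0.04 20.1
1.35 act 1.35 [ 0.9 -0.5 -0. ] F [-0.7 -2.9 10.4] Mn -0.04 20.5
1.4 act 1.4 [ 1.  -0.6 -0. ] F [-0.8 -3.3  9.8] Mn -0.11 20.7
1.48 act 1.481 [ 1.1 -0.6 -0. ] F [-1.2 -4.5 10.2] Mn 0.0 21.0
1.56 act 1.561 [ 1.1 -0.7 -0. ] F [-0.3 -4.7 10. ] Mn 0.0 21.2
1.64 act 1.641 [ 1.1 -0.8 -0. ] F [-0.6 -4.7  9.8] Mn 0.01 21.5
1.72 act 1.721 [ 1.1 -0.8 -0. ] F [-1.2 -4.7  9.9] Mn -0.05 21.7
1.8 act 1.801 [ 1.1 -1.  -0. ] F [-0.9 -5.5 10.3] Mn 0.05 22.0
```

```bash
python3 - <<'E'
from ins import *
for a in np.arange(1.84,2.1,.04):
    j=r.solve_ik(*kp("L",a,-.0005)); r.movej(j); r.hold(.05); o,st=hgt("L"); M=(st["torque"]@np.c_[X,ey,N])[2]
    R=Ro.from_quat(st["eef_rot"]).as_matrix()[:,0]; print(round(a,2),np.arctan2(R@X,R@ey).round(3),o.round(1),"Mn",M.round(2),st["grip_width"].round(4),round(st["time_s"],1))
    if abs(M)>.45: break
E
```

```text
Traceback (most recent call last):
AttributeError: 'float' object has no attribute 'round'
```

```bash
python3 - <<'E'
from ins import *
for a in np.arange(1.88,2.1,.04):
    j=r.solve_ik(*kp("L",a,-.0005)); r.movej(j); r.hold(.05); o,st=hgt("L"); M=(st["torque"]@np.c_[X,ey,N])[2]
    R=Ro.from_quat(st["eef_rot"]).as_matrix()[:,0]; print(round(a,2),np.arctan2(R@X,R@ey).round(3),o.round(1),"Mn",M.round(2),st["grip_width"],round(st["time_s"],1))
    if abs(M)>.3: break
p,d=shot("side","5"); crop(p,(190,200,310,290),6,"side5")
E
```

```text
1.88 1.879 [ 1.3 -1.2 -0. ] Mn 0.48 0.023023471138775557 22.6
```

View pics/side5.png

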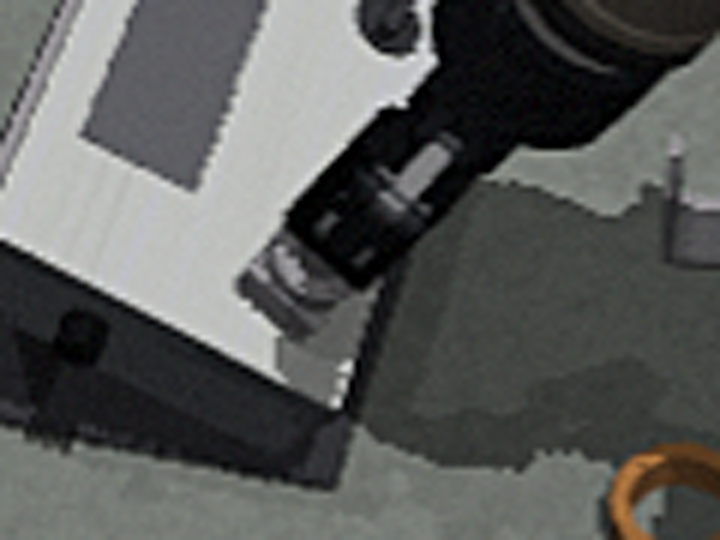

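The moment rose from 0.05 to 0.48 N m at 1.88 rad of key angle, which is the stop once the slot's play is taken off. I'll ease off, lift out, check the left bar, and go to the right screw.

```bash
python3 - <<'E'
from ins import *
r.movej(r.solve_ik(*kp("L",1.74,-.0003)))
r.move_straight(*kp("L",1.74,.05),speed=.12)
r.reach(*kp("R",.16,.07))
p,d=shot("side","6"); shot("top","6"); crop(p,(170,160,290,290),4.5,"side6")
print(r.read_state()["contact_force"].round(1))
insert("R",.16)
E
python3 scr.py 6 | grep -A1 " L "
```

```text
[-1.3 -0.3 -2. ]
R True X,ey,N mm [ 0.1  0.  -0. ] F(X,ey,N) [-0.4 -0.4  9.7] M [-0.07  0.48  0.05] 26.825
side L px (np.int64(238), np.int64(249)) blob n 113 area-radius centre X,ey mm [-0.1 -1.2] extent [28.6 29.8] h [0.0008 0.005  0.0146]
   hi n 33 [1.6 1.1] angle (X per ey) -1.56 [ 6.7 50.6]
--
top L px (np.int64(244), np.int64(193)) blob n 61 area-radius centre X,ey mm [-1.4 -0.3] extent [21.6 23. ] h [-0.0004  0.0037  0.0139]
   hi n 18 [ 2. -1.] angle (X per ey) -1.57 [ 4.5 34.7]
```

View pics/side6.png

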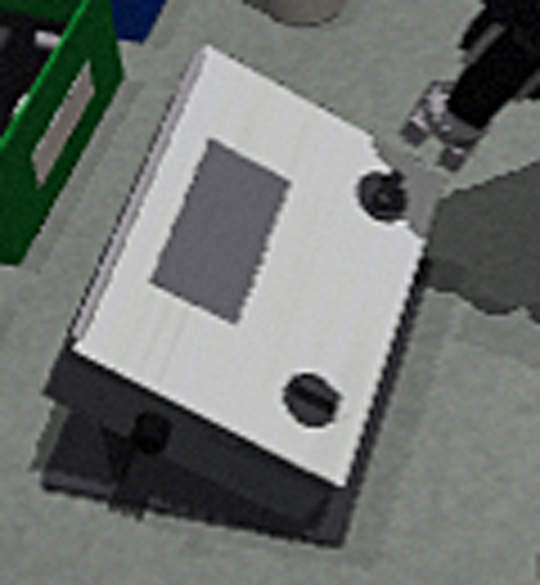

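The left bar at crop (310,400) now points up and down the slope (-1.56 ≡ 1.57 rad), so it's home. The key is seated on the right screw at 0.0 mm, so I'll turn that one.

```bash
python3 - <<'E'
from ins import *
for a in [.5,.8,1.1,1.4,1.6]+list(np.arange(1.68,2.0,.04)):
    r.movej(r.solve_ik(*kp("R",a,-.0005))); r.hold(.05); o,st=hgt("R"); M=(st["torque"]@np.c_[X,ey,N])[2]
    print(round(a,2),o.round(1),"F",(st["contact_force"]@np.c_[X,ey,N]).round(1),"Mn",M.round(2),round(st["time_s"],1))
    if abs(M)>.35: break
E
```

```text
0.5 [ 0.4 -0.2 -0. ] F [-1.4 -0.6  9.9] Mn 0.02 27.3
0.8 [ 0.4 -0.2 -0.1] F [-1.6 -0.6  9.9] Mn -0.09 27.7
1.1 [ 0.7 -0.4 -0. ] F [-1.3 -1.2  8.8] Mn -0.04 28.2
1.4 [ 0.9 -0.7 -0. ] F [-1.3 -1.7  9.1] Mn -0.04 28.6
1.6 [ 1.1 -0.8 -0. ] F [-0.4 -2.5  8.8] Mn -0.03 29.0
1.68 [ 1.1 -0.9 -0. ] F [-0.8 -2.9  9.2] Mn -0.01 29.3
1.72 [ 1.1 -1.   0. ] F [-0.8 -2.6  9. ] Mn -0.02 29.6
1.76 [ 1.1 -1.  -0. ] F [-0.6 -3.4  8.4] Mn -0.02 29.9
1.8 [ 1.1 -1.1  0. ] F [-1.2 -3.5  9. ] Mn 0.01 30.2
1.84 [ 1.2 -1.2  0. ] F [-1.2 -4.1  8.9] Mn 0.16 30.5
1.88 [ 1.3 -1.3  0. ] F [-0.8 -5.1  8. ] Mn 0.49 30.8
```

```bash
python3 - <<'E'
from ins import *
r.movej(r.solve_ik(*kp("R",1.74,-.0003)))
r.move_straight(*kp("R",1.74,.06),speed=.12)
yk=np.radians(-4.9); q=quat([np.cos(yk),np.sin(yk),0],[0,0,-1])
r.reach([.45,.2,.29],q)
r.reach([.468,.263,.20],q)
for n in("side","top"):
    p,d=shot(n,"7"); cv2.imwrite(f"pics/{n}7.png",p[:,:,::-1])
print(r.read_state()["grip_width"],r.read_state()["time_s"])
E
python3 scr.py 7
```

```text
0.022897006329578706 33.4
side L px (np.int64(238), np.int64(249)) blob n 328 area-radius centre X,ey mm [-2.  -2.4] extent [55.8 54.5] h [0.3197 0.3797 0.4014]
side R px (np.int64(254), np.int64(204)) blob n 163 area-radius centre X,ey mm [6.8 1.8] extent [54.7 53.8] h [0.435  0.4396 0.4464]
top L px (np.int64(244), np.int64(193)) blob n 61 area-radius centre X,ey mm [-1.4 -0.3] extent [21.6 23. ] h [0.0008 0.0044 0.0141]
   hi n 16 [ 2.6 -1. ] angle (X per ey) -1.53 [ 4.9 34.4]
top R px (np.int64(294), np.int64(189)) blob n 64 area-radius centre X,ey mm [-1.4 -0.6] extent [24.  23.1] h [-0.0001  0.004   0.0144]
   hi n 20 [ 2.  -0.9] angle (X per ey) 1.54 [ 4.3 41. ]
```

View pics/side7.png

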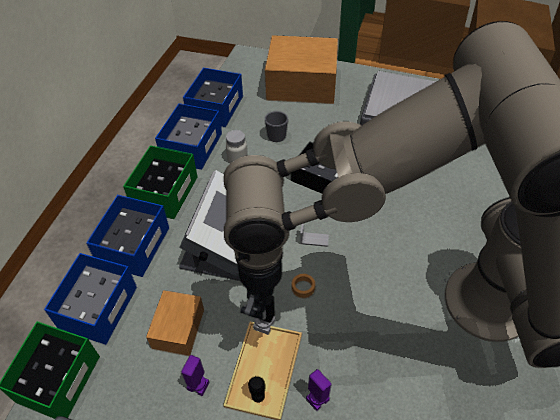

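Both bars now read about 1.54–1.57 rad. The side view shows the key held at (262,326) above the tray's near-box end, so I'll put it down.

```bash
python3 - <<'E'
from ins import *
r.move_straight([.468,.263,.100],speed=.12)
s=r.move_straight([.468,.263,.087],speed=.03,max_force=6); st=r.read_state(); print(s,st["eef_pos"].round(4),st["contact_force"].round(1))
r.hold(.2); command_gripper(.06); r.hold(.2)
r.move_straight([.468,.263,.25],speed=.15)
r.reach([.30,.15,.35],st["eef_rot"])
for n in("side","top"):
    p,d=shot(n,"8"); cv2.imwrite(f"pics/{n}8.png",p[:,:,::-1])
    crop(p,(205,295,335,415) if n=="side" else (120,185,220,285),5,n+"8c")
    C=cloud(n,d); b=(215,305,305,360) if n=="side" else (160,215,215,260)
    m=np.zeros((420,560),bool);m[b[1]:b[3],b[0]:b[2]]=1; t=m&(C[...,2]>.110)&(C[...,2]<.125); print(n,t.sum(),np.median(C[t],0).round(4) if t.any() else 0)
    if t.sum()>20: X_=C[t]; c=X_.mean(0); print("top face normal",np.linalg.svd(X_-c,full_matrices=False)[2][2].round(3))
print(r.read_state()["time_s"])
E
python3 scr.py 8; python3 meas.py 8 | grep tilt
```

```text
True [0.4685 0.2631 0.0905] [-0.1 -1.1  5.1]
side 232 [0.4691 0.2658 0.1156]
top face normal [-0.03   0.072  0.997]
top 136 [0.4693 0.2641 0.1144]
top face normal [ 0.002 -0.028  1.   ]
37.825
side L px (np.int64(238), np.int64(249)) blob n 114 area-radius centre X,ey mm [-0.3 -1.2] extent [29.4 29.8] h [0.001  0.0052 0.014 ]
   hi n 34 [0.7 0.9] angle (X per ey) -1.55 [ 6.1 48.3]
side R px (np.int64(254), np.int64(204)) blob n 95 area-radius centre X,ey mm [-0.1 -1.7] extent [29.  29.7] h [0.0005 0.0054 0.0146]
   hi n 26 [0.6 1.1] angle (X per ey) -1.48 [ 8.3 39.9]
top L px (np.int64(244), np.int64(193)) blob n 62 area-radius centre X,ey mm [-1.2 -0.3] extent [24. 23.] h [0.0005 0.0042 0.0151]
   hi n 16 [ 2.8 -1.2] angle (X per ey) 1.52 [ 4.9 29.6]
top R px (np.int64(294), np.int64(189)) blob n 65 area-radius centre X,ey mm [-1.6 -0.7] extent [24.3 23.1] h [0.0012 0.0041 0.0144]
   hi n 20 [ 2.1 -0.9] angle (X per ey) 1.54 [ 4.1 45.7]
side c [0.6314 0.0241 0.1106] N [-0.4962 -0.0317  0.8676] tilt 29.81 rect (156.68927001953125, 213.939208984375) 3.19221830368042
top c [0.6367 0.0143 0.1127] N [-0.4997 -0.0331  0.8656] tilt 30.05 rect (157.90447998046875, 214.23892211914062) 3.2722160816192627
```

```bash
python3 -c "
import cv2,numpy as np
a=cv2.imread('pics/side8c.png');b=cv2.imread('pics/side8.png');a=cv2.resize(a,None,fx=.6,fy=.6);b=cv2.resize(b[130:300,160:400],None,fx=1.6,fy=1.6)
h=max(a.shape[0],b.shape[0]);f=lambda i:cv2.copyMakeBorder(i,0,h-i.shape[0],0,0,0);cv2.imwrite('pics/fin.png',np.hstack([f(a),f(b)]))"
```

```text
(no output)
```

View pics/fin.png

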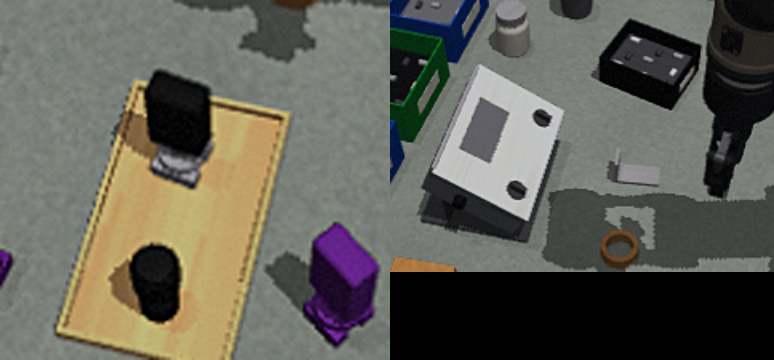

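The final picture shows the key upright in the tray at crop (178,130), the cover flat, and both bars pointing up and down the slope. The arm is clear, so I'm handing in.

```bash
python3 -c "
from workcell import r
r.finish_job(); print(r.read_state()['time_s'])"
```

```text
the job is handed in; nothing more can be done
the job is handed in; nothing more can be done
```

I shut the cover, turned both screws to their stops with the key, and stood the key back in its half of the tray. I handed the job in at about 38 s of the 72 s allowed; the robot gave no verdict.

**Last checks**
- **Cover:** it measures 29.8° and 30.05° in the two views, against 30° when shut.
- **Screws:** both stops were felt as a rise to about 0.48 N m. The bars then read between about 1.5 and 1.66 rad. The 1.66, the side view of the right screw, is past the 1.571 stop and must be measurement noise; the top view of that screw gave 1.54.
- **Key:** it was set down by touch at the same height it was picked up from, and its top face is at 0.114–0.116 m. It looks upright in the pictures. The slope of its top face read 0.03 rad in the top view and 0.08 rad in the side view, which is right at the limit; I put that down to depth noise on a small patch.
- **Bystanders:** in the last view, none of those visible looks moved or tipped.

**What went wrong on the way:** the first push stopped just short of shut because the planned tool tilt ran out of wrist range. I finished it with less tilt.

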